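# Refit the washed filter of the nail-dust collector

### The job

Take the washed blue filter out of the tray by its grip fin and fit it back into the dust collector: it is longer than the opening, so tuck one end under the front lip, push the sprung strip back, lower the other end past the rear lip and let the filter go home under both lips. Then press it down firmly for a moment so that it beds flat on the ledge, and let go. Feel your way and never force it (25 N cracks its frame), and leave all the other things where they are.

Things in the scene. Friction and masses are not known exactly. Their poses are not given: they have to be found in the camera images.
- filter: Washed filter cassette, 0.12 kg: rigid blue-framed white panel 158 (x) x 110 (y) x 8 mm (z), both ends alike, lying fin up in the tray. The upright blue grip fin on its middle is 52 mm along x, 12 mm thick along y and reaches from 8 to 48 mm above the underside. Origin: centre of the underside. Its frame cracks above 25 N of contact with the collector in all (the strip's squeeze when home makes up 6 N of it).
- collector: Nail-dust collector, white box fixed to the sill, 270 (x) x 200 (y) x 72 mm high. Origin: centre of its underside; front with black wrist pad at -x, rear with red switch at +x. The grey filter frame (bezel with lips, well walls, stops and strip, top 73 mm) is dropped in it with play: it stays put, but up to 3 mm further forward or back (x) than the numbers given, so feel for its stops.
- front_lip (a point): Nominal middle of the opening's front edge, underside of the 4 mm lip: -43, 0, 69 mm in the collector's frame (+-3 mm in x). Below it a deep pocket, hard shoulders 22 mm in front of the edge (-65). In it an orange strip 74 mm wide, face 12.5 mm short of the shoulders, sprung rearward: 3 N at rest, 8 N when pushed level with the shoulders.
- rear_lip (a point): Nominal middle of the opening's rear edge, underside of the 4 mm lip: 95.5, 0, 69 mm in the collector's frame. The opening is 138.5 mm long, 116 wide (y -58 to 58), the well same width. Behind this edge it goes only 9.5 mm further, to the hard rear wall (105). The filter's rear end clears this lip only if its front end is within 2.5 mm of the front shoulders.
- home (a point): Nominal place of the filter's origin when home: 26, 0, 53 mm in the collector's frame (+-3 mm in x): flat on the ledge, ends 10 mm under the lips, rear end at the rear wall. The sprung strip slides it there when it is let go.
- seat: Black rubber-faced rigid ledge round the inside of the well, part of the casing (origin and axes as the collector's). Its top is 53 mm above the sill, 16 mm below the underside of the lips. Seen 11 mm wide at the sides, 17 at the rear, 18 at the front, where it goes on as the pocket's floor; the open fan chamber is inside it. It is bedded by a straight press of 10 to 14 N (friction at the ends takes up to 7 N of that).
- tray: White melamine tray, fixed, 340 mm (x) x 240 mm (y), floor 5 mm thick, rim 16 mm high. Origin: centre of its underside.
- nail_file: Glass nail file with a red handle, 150 x 12 x 4 mm, lying in the tray; origin: centre of its underside. To be left alone.
- pusher: Steel cuticle pusher, 130 mm long, 8 mm thick, lying in the tray; origin: middle of its underside. To be left alone.
- buffer: Grey buffer block, 94 x 28 x 28 mm, in the tray; origin: centre of its underside. To be left alone.
- polish_a: Green glass polish bottle with black screw lid, 33 mm across, 74 mm high, standing in the tray; origin: centre of its underside. To be left alone.
- polish_b: Clear glass polish bottle with black screw lid, 33 mm across, 74 mm high, standing in the tray; origin: centre of its underside. To be left alone.
Not all that is in view belongs to the job. Leave any turquoise or yellow look-alike of the filter alone.

How it is judged:
By the outcome, as a careful person would: the job done as asked, in the order asked, and still so for the second after the job is handed in, with the robot touching nothing.
It also fails if it takes over 72 s, if anything falls off the work surface, if the arm or the gripper's body presses on something with over 40 N, if the wrist force passes 120 N, or if a joint passes its speed limit or range.

### The arm

A 6-joint arm with a two-finger parallel gripper is mounted at the origin on the work surface. World frame = base frame: x ahead of the robot, y to its left, z up, the work surface at z = 0. Lengths are in m, angles in rad, forces in N, time in s.
With the tool pointing down it reaches from about 0.225 to 0.875 m from the base axis. Payload 3.4 kg.
Tool frame: the origin (TCP) lies at the very end of the fingers, on their centre line; the grasp point (between the pads) lies 19 mm behind it; z points along the fingers, y is the line along which they close (so a half turn about z gives the same grasp; the last joint's range is limited). The gripper opens to 85 mm and grips with 20 to 120 N. Pads are 22 mm wide; open, the fingers measure 114 mm over their backs; the gripper's body (76 mm by 85 mm) begins 54 mm behind the grasp point. The pads swing forward as they close: fully open they stand 13 mm farther back than shut.
Start: joints at [-1.412, 0.276, 1.505, -0, 1.361, -0.121], TCP at [0.159, -0.553, 0.231] pointing down, gripper open.
Joint ranges: [-2.89, 2.89], [-0.75, 2.08], [0.22, 2.7], [-1.18, 4.32], [0.11, 2.71], [-2.7, 2.7]. Speed limits (rad/s): [2.57, 2.57, 3.14, 3.14, 3.14, 3.14].

### API

Orientations are given as a rotation vector (axis times angle).
In Python, from station import sense, read_camera, calibration, sign_off, search_frame, trace gives the robot as it stands.
- The arm moves only by the shell command python3 -m handwheel 'ROWS' [OPENING]. ROWS is JSON, a list of rows, each a list of 2 entries, a list of its own where there are three numbers: the shift along the tool's x, y, z in cm, then the turn, a rotation vector about the tool's x, y, z in degrees. A call has 1 to 10 rows; each row is the pose to reach, as a shift and turn from the pose commanded when the call began, along the tool's axes at that moment; what a row does not reach only later rows make up. A row lasts 1/12 s, in which the tool goes at most 41.7 mm and 7.16 degrees, less where a joint would pass 70% of its speed; a pose out of reach is approached as far as the arm can. A call with a gripper value outside its range is refused whole. OPENING is the opening, from 0 (shut) to 1 (fully open), set as the call begins (- or left out, the last holds). The fingers move at their own pace and stop on an object; the grip force is fixed at half the most. Time passes only in rows, so rows that repeat a pose let the fingers close. It gives the time, the measured TCP pose, the force, the opening and the grip force at its end, in the units of the state.
- sense(): the state, without advancing time (a new reading comes with each control period).
- read_camera(name): name is "side" or "top" or "wrist"; returns the picture (400x640x3 uint8, red, green, blue); there is no depth.
- calibration(name): a dict with "intrinsics" (3x3 intrinsics, pixels), "dist" ([k1, k2, p1, p2, k3] as OpenCV has them; the pictures are not rectified), "rvec" (rotation vector, rad) and "tvec" (3), from world to camera coordinates, as OpenCV has them; the wrist camera has in their place "hand_eye" (4x4, takes a point from camera to tool coordinates, whose origin is the TCP and whose axes are the flange's). Camera axes: x right, y down, z forward; pixel columns grow to the right and rows downward; lengths in m; the calibration is good to about 2 mm. A picture is of the moment at which its call begins: read the wrist's pose just before it. calibration takes no time and is no camera call.
- sign_off(): hands the job in; it is judged then, once.
Trained networks look in the newest picture that a camera, given by its name, has taken for a name from the list of things; names that differ only in an ending like _2 or _b are one class to them, and where a whole thing is asked for, a point or a joint stands for the part that bears it (a point fixed in the world has none). Each returns a list of dicts, best first, with "confidence" (0 to 1); they miss things now and then, are a little off and sometimes report something else, mostly with a low value. They report only what shows in the picture. A call takes as long as a camera call. They do not tell look-alikes from the thing itself.
- search_frame(camera, label): "extent" ([left, top, right, bottom] in pixels, round what is visible of it).
- trace(camera, label): "pixels" (400x640 bool, what is visible of it) and "extent" ([left, top, right, bottom] in pixels, round what is visible of it).
The state is a dict: "t": time; "joints": joint angles; "dq": joint speeds; "joint_torque": joint torques, N m; "ee_pos": TCP position; "eef_rot": TCP orientation; "contact_force": force on the tool from outside, world axes, zero at the start; "moment": the same for the moment, N m; "grip_width": opening from 0.0 (shut) to 1.0 (fully open); "grip_force": force on a finger pad.
Only numpy, scipy, OpenCV 4.12 (cv2) and the standard library are available. Lean on these libraries where they do the work, as an engineer would, in place of code of your own. Each camera call takes 0.05 s, during which the arm holds its last target. There are 200 camera calls.

## Working session

There is one attempt and no reset: what is moved stays moved. The work goes in short steps, Python scripts to look and compute and a shell command to move; the robot and the scene stay as the last step left them, time stands still between calls to the robot, and variables do not carry over. Pictures are saved under pics/ and viewed, at most 10 in all, crops included, and the job is handed in when it is done.

```bash
ls; mkdir -p pics; cat > h.py <<'E'
import numpy as np, cv2
from station import *
def cam(name):
    c=calibration(name); K=np.array(c["intrinsics"]); d=np.array(c["dist"],float)
    if name=="wrist":
        s=sense(); R,_=cv2.Rodrigues(np.array(s["eef_rot"],float)); T=np.eye(4); T[:3,:3]=R; T[:3,3]=s["ee_pos"]
        M=np.linalg.inv(T@np.array(c["hand_eye"])); return K,d,M[:3,:3],M[:3,3]
    return K,d,cv2.Rodrigues(np.array(c["rvec"],float))[0],np.array(c["tvec"],float).ravel()
def unproj(C,px,z):
    K,d,R,t=C; u=cv2.undistortPoints(np.array(px,float).reshape(-1,1,2),K,d).reshape(-1,2)
    r=np.c_[u,np.ones(len(u))]@R; o=-R.T@t
    return o+r*((z-o[2])/r[:,2])[:,None]
def proj(C,P):
    K,d,R,t=C; return cv2.projectPoints(np.array(P,float).reshape(-1,1,3),cv2.Rodrigues(R)[0],t,K,d)[0].reshape(-1,2)
def save(n,im): cv2.imwrite("pics/"+n,np.ascontiguousarray(im[...,::-1]))
E
python3 - <<'E'
from h import *
ims={n:read_camera(n) for n in("top","side")}
for n in ims: save(n+"0.png",ims[n])
for n in("top","side"):
  for l in("filter","collector","tray","seat","front_lip","rear_lip"):
    print(n,l,[(np.round(r["extent"]).tolist(),round(r["confidence"],2)) for r in search_frame(n,l)])
for n in("top","side"):
  K,d,R,t=cam(n); print(n,(-R.T@t).round(3),R[2].round(2))
print(sense())
E
```

```text
pics
top filter [([428.0, 229.0, 481.0, 273.0], 0.86), ([350.0, 157.0, 398.0, 216.0], 0.83), ([169.0, 119.0, 252.0, 220.0], 0.66), ([416.0, 275.0, 419.0, 282.0], 0.41)]
top collector [([165.0, 121.0, 256.0, 218.0], 0.97)]
top tray [([309.0, 112.0, 412.0, 235.0], 0.86)]
top seat [([190.0, 135.0, 233.0, 184.0], 0.78), ([336.0, 163.0, 348.0, 212.0], 0.31)]
top front_lip [([169.0, 121.0, 253.0, 220.0], 0.83)]
top rear_lip [([170.0, 121.0, 253.0, 222.0], 0.65)]
side filter [([192.0, 293.0, 270.0, 345.0], 0.92), ([272.0, 348.0, 331.0, 400.0], 0.88), ([323.0, 242.0, 403.0, 308.0], 0.81)]
side collector [([281.0, 106.0, 384.0, 171.0], 0.72)]
side tray [([294.0, 201.0, 464.0, 323.0], 0.77), ([426.0, 233.0, 441.0, 256.0], 0.47)]
side seat [([281.0, 111.0, 383.0, 170.0], 0.65), ([315.0, 122.0, 366.0, 145.0], 0.6), ([320.0, 242.0, 404.0, 307.0], 0.42), ([398.0, 212.0, 432.0, 244.0], 0.23)]
side front_lip [([282.0, 110.0, 382.0, 172.0], 0.84)]
side rear_lip [([283.0, 108.0, 382.0, 173.0], 0.56)]
top [ 0.262 -0.067  1.23 ] [ 0.16 -0.02 -0.99]
side [ 0.291 -0.789  0.813] [ 0.15  0.68 -0.71]
{'t': 0.7, 'joints': array([-1.41200864e+00,  2.75857063e-01,  1.50491578e+00, -5.28790745e-06,
        1.36071831e+00, -1.21020157e-01]), 'dq': array([ 0.00115671, -0.00129602,  0.00036375,  0.0018619 ,  0.00067015,
       -0.00016207]), 'joint_torque': array([-2.09178361e-03, -4.16504109e+01, -2.46050316e+01, -7.32290373e-04,
        3.95552536e-05, -1.72563847e-05]), 'ee_pos': array([ 0.15878238, -0.55265645,  0.23134622]), 'eef_rot': array([ 3.11079658e+00,  4.38076284e-01, -5.11169338e-06]), 'contact_force': array([ 1.11853929, -0.4163392 ,  0.06275554]), 'moment': array([ 0.0217713 ,  0.03632826, -0.02912197]), 'grip_force': 0.0, 'grip_width': 1.0014973024451754}
```

```bash
python3 - <<'E'
import cv2
t=cv2.imread("pics/top0.png")[90:330,140:500]
cv2.imwrite("pics/a.png",cv2.resize(t,None,fx=2.2,fy=2.2,interpolation=cv2.INTER_CUBIC))
E
```

```text
(no output)
```

View pics/a.png

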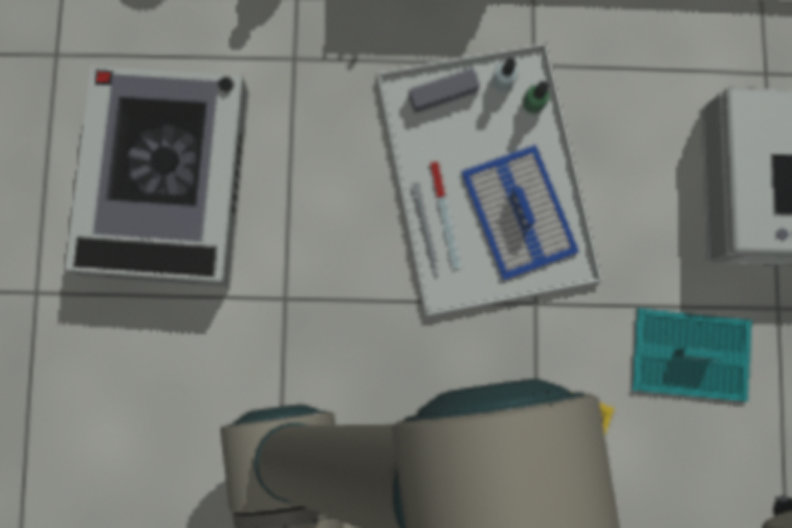

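View pics/side0.png

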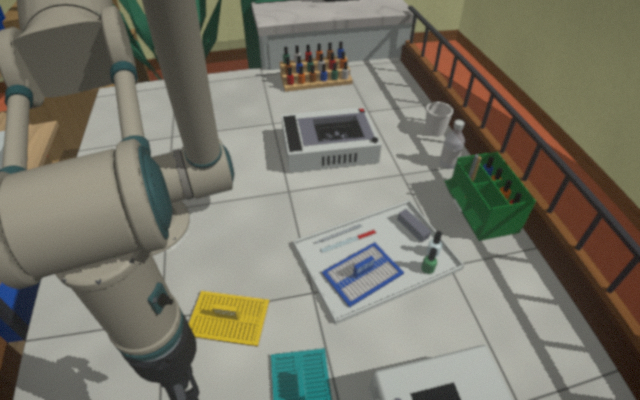

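The blue filter is at top (375,186), side (362,275). The look-alikes are turquoise at top (455,251) and yellow at side (230,318). By the description I choose the blue one in the tray. The collector is at top (210,170), with its black pad towards the robot.

```bash
cat >> h.py <<'E'
def bluemask(im):
    h=cv2.cvtColor(np.ascontiguousarray(im),cv2.COLOR_RGB2HSV); return ((h[...,0]>105)&(h[...,0]<130)&(h[...,1]>120)&(h[...,2]>40)).astype(np.uint8)
def rect(P):
    (c,wh,a)=cv2.minAreaRect(P[:,:2].astype(np.float32)*1000); B=cv2.boxPoints((c,wh,a))
    e=[B[1]-B[0],B[2]-B[1]]; e=max(e,key=np.linalg.norm); 
    if e[0]<0:e=-e
    return np.round(c,1),np.round(wh,1),round(np.degrees(np.arctan2(e[1],e[0])),2)
E
python3 - <<'E'
from h import *
im=cv2.imread("pics/top0.png")[...,::-1]; C=cam("top")
m=bluemask(im); m[:,:340]=0; m[:,415:]=0; m[:150]=0
n,l,s,c=cv2.connectedComponentsWithStats(m); k=1+s[1:,4].argmax(); ys,xs=np.where(l==k)
print("filter",s[k],rect(unproj(C,np.c_[xs,ys],.013)))
read_camera("top")
r=trace("top","collector")[0]; ys,xs=np.where(r["pixels"]); print("coll",rect(unproj(C,np.c_[xs,ys],.072)))
# top face corners from view: crop px/2.2+(140,90)
q=np.array([[93,68],[244,75],[226,283],[68,268]])/2.2+[140,90]
print(unproj(C,q,.072).round(3)*1000)
print(np.array(calibration("wrist")["hand_eye"]).round(3).tolist(), calibration("wrist")["intrinsics"])
s=sense();print(cv2.Rodrigues(s["eef_rot"])[0].round(3))
E
```

```text
filter [351 157  51  60 468] (array([ 501.8, -267.5]), array([154.2, 106.5]), np.float32(21.29))
coll (array([530.5, 203.8]), array([214.1, 278. ]), np.float32(-2.49))
[[669. 299.  72.]
 [663. 100.  72.]
 [390. 110.  72.]
 [404. 312.  72.]]
[[-0.001, -0.955, -0.298, 0.076], [1.0, -0.001, -0.001, 0.001], [0.001, -0.298, 0.955, -0.142], [0.0, 0.0, 0.0, 1.0]] [[297.59607652   0.         323.79411669]
 [  0.         297.59607652 201.91085202]
 [  0.           0.           1.        ]]
[[ 0.961  0.276  0.   ]
 [ 0.276 -0.961 -0.   ]
 [ 0.     0.    -1.   ]]
```

```bash
python3 -m handwheel '[[[10,-4.4,0.8],[0,0,-1]],[[14,-6.1,1.2],[0,0,-2]],[[17.8,-7.8,1.4],[0,0,-3]],[[21.6,-9.5,1.6],[0,0,-4]],[[25.4,-11.2,1.8],[0,0,-5]],[[29.2,-12.9,2],[0,0,-5.3]],[[33,-14.5,2.5],[0,0,-5.3]],[[37,-16.3,3],[0,0,-5.3]],[[40.9,-18,3],[0,0,-5.3]],[[40.9,-18,3],[0,0,-5.3]]]'
python3 -m handwheel '[[[0,0,0],[0,0,0]],[[0,0,0],[0,0,0]]]'
python3 - <<'E'
from h import *
s=sense();print(s["t"],s["ee_pos"],cv2.Rodrigues(s["eef_rot"])[0].round(3).tolist())
im=read_camera("wrist"); save("w1.png",im)
E
```

```text
t: 1.63
ee_pos: [0.4795, -0.2851, 0.2032]
eef_rot: [3.087, 0.581, 0.0]
contact_force: [-0.2, -0.5, 0.1]
grip_width: 0.999
grip_force: 0.0
t: 1.8
ee_pos: [0.4796, -0.2849, 0.2028]
eef_rot: [-3.086, -0.588, 0.0]
contact_force: [0.1, -0.2, 0.4]
grip_width: 0.999
grip_force: 0.0
1.8 [ 0.47964162 -0.28490355  0.20282342] [[0.93, 0.368, -0.0], [0.368, -0.93, 0.0], [-0.0, -0.0, -1.0]]
```

View pics/w1.png

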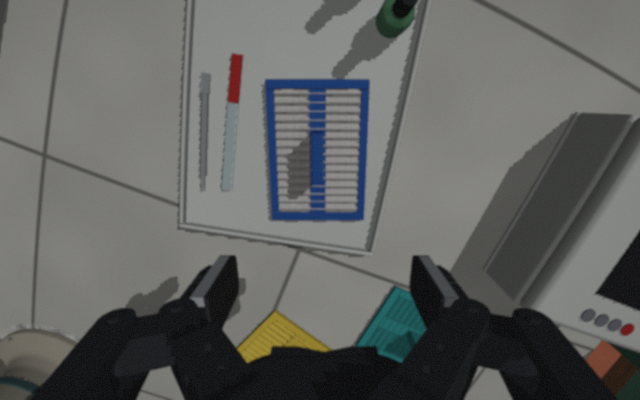

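This close view confirms the choice: blue filter with white panel and fin at (317,160), in the tray beside the nail file. Yellow (285,340) and turquoise (395,330) lie outside the tray.

```bash
python3 - <<'E'
from h import *
im=cv2.imread("pics/w1.png")[...,::-1]; C=cam("wrist"); s=sense()
m=bluemask(im); m[:70]=0;m[230:]=0;m[:,:250]=0;m[:,385:]=0
ys,xs=np.where(m); P=unproj(C,np.c_[xs,ys],.013); c,wh,a=rect(P); print(c,wh,a)
R=cv2.Rodrigues(s["eef_rot"])[0]; g=np.array([*c/1000,.0])-s["ee_pos"]; print("tool delta",R.T@g, "yaw",np.degrees(np.arctan2(R[1,0],R[0,0])))
# fin check: predicted fin top corners px at z=.053
y=np.radians(a); d=np.array([np.cos(y),np.sin(y)]); n=np.array([-d[1],d[0]])
print(proj(C,[[*(c/1000+sx*.026*d+sy*.006*n),.053] for sx in(-1,1) for sy in(-1,1)]).round(0).tolist())
E
```

```text
[ 502.3 -268.9] [156. 108.] 21.31
tool delta [ 0.02857642 -0.00726501  0.20291651] yaw 21.473116209578958
[[322.0, 185.0], [310.0, 185.0], [322.0, 132.0], [310.0, 132.0]]
```

```bash
python3 -m handwheel '[[[1.4,-0.4,3],[0,0,0.2]],[[2.86,-0.73,7],[0,0,0.2]],[[2.86,-0.73,11],[0,0,0.2]],[[2.86,-0.73,14],[0,0,0.2]],[[2.86,-0.73,16],[0,0,0.2]],[[2.86,-0.73,17.2],[0,0,0.2]],[[2.86,-0.73,18],[0,0,0.2]],[[2.86,-0.73,18],[0,0,0.2]]]' 0.5
python3 -m handwheel '[[[0,0,0],[0,0,0]],[[0,0,0],[0,0,0]],[[0,0,0],[0,0,0]],[[0,0,0],[0,0,0]],[[0,0,0],[0,0,0]],[[0,0,0],[0,0,0]]]' 0
python3 - <<'E'
from h import *
im=read_camera("wrist"); save("w2.png",im)
E
```

```text
t: 2.52
ee_pos: [0.5004, -0.2701, 0.0217]
eef_rot: [-3.087, -0.572, 0.004]
contact_force: [-0.1, -0.8, 0.4]
grip_width: 0.501
grip_force: 0.0
t: 3.02
ee_pos: [0.5029, -0.2704, 0.0246]
eef_rot: [3.086, 0.576, 0.002]
contact_force: [-1.2, -2.7, 6.6]
grip_width: 0.132
grip_force: 60.9
```

View pics/w2.png

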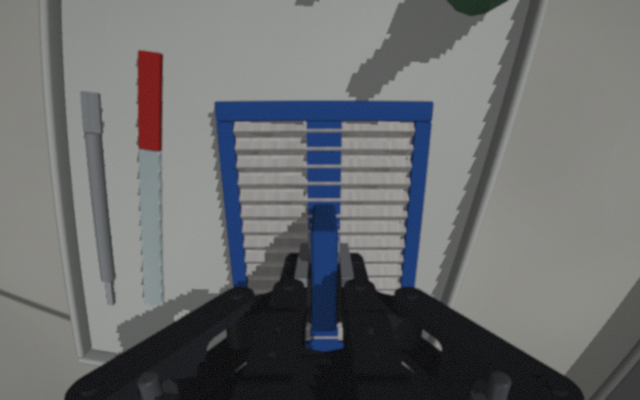

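Grip is good: fin held at (325,280), opening 11 mm, 61 N. Lift, and check how the filter sits in the hand.

```bash
python3 -m handwheel '[[[0,0,-0.5],[0,0,0]],[[0,0,-2],[0,0,0]],[[0,0,-5],[0,0,0]],[[0,0,-9],[0,0,0]],[[0,0,-13],[0,0,0]],[[0,0,-17],[0,0,0]],[[0,0,-20],[0,0,0]],[[0,0,-20],[0,0,0]],[[0,0,-20],[0,0,0]]]'
python3 - <<'E'
from h import *
s=sense(); print(s["contact_force"],s["moment"])
im=read_camera("wrist"); save("w3.png",im); H=np.array(calibration("wrist")["hand_eye"]); K,d,_,_=cam("wrist")
M=np.linalg.inv(H); C=(K,d,M[:3,:3],M[:3,3])   # tool coords
m=bluemask(im); m[270:]=0
print(cv2.boundingRect(m))
# fit pose of filter's far edge & sides in tool coords (z, x offset, y offset, yaw, pitch) using outer edge pixels
rows=[y for y in range(120,250,10)]
L=[(np.where(m[y])[0][0],y) for y in rows if m[y].any()]; Rr=[(np.where(m[y])[0][-1]+1,y) for y in rows if m[y].any()]
T=[(x,np.where(m[:,x])[0][0]) for x in range(240,420,12)]
print(L[::4],Rr[::4],T[::4])
from scipy.optimize import least_squares
def model(p):
    X,Y,Z,a,b,g=p; Rm=cv2.Rodrigues(np.array([a,b,g]))[0]
    f=lambda x,y: np.array([X,Y,Z])+Rm@np.array([x,y,0])
    return f
def res(p,Z=None):
    f=model(p); o=[]
    # top surface outline lines; tool x=filter x; tool y -> filter y (flipped sign irrelevant)
    def line(A,B,pts):
        q=proj(C,[f(*A),f(*B)]); e=(q[1]-q[0])/np.linalg.norm(q[1]-q[0]); n=np.array([-e[1],e[0]]); return (np.array(pts,float)-q[0])@n
    ya=proj(C,[f(.079,.055)])[0][0]; sl=1 if ya<320 else -1
    o+=list(line((.079,-.055),(.079,.055),T)); o+=list(line((.079,.055*sl),(0.0,.055*sl),L)); o+=list(line((.079,-.055*sl),(0.0,-.055*sl),Rr))
    return np.r_[o,np.array([p[3]])*300]
r=least_squares(res,[0,0,.01,0,0,0]); print(r.x[:3]*1000,np.degrees(r.x[3:]),np.abs(r.fun).max())
E
```

```text
t: 3.82
ee_pos: [0.5029, -0.2696, 0.2252]
eef_rot: [3.085, 0.576, 0.005]
contact_force: [-0.6, 0.4, -2.8]
grip_width: 0.13
grip_force: 60.0
[-0.64026374  0.3683841  -2.83433962] [-0.04013654  0.04116334  0.01991332]
(215, 101, 218, 169)
[(np.int64(217), 120), (np.int64(221), 160), (np.int64(225), 200), (np.int64(229), 240)] [(np.int64(431), 120), (np.int64(427), 160), (np.int64(423), 200), (np.int64(419), 240)] [(240, np.int64(102)), (288, np.int64(102)), (336, np.int64(101)), (384, np.int64(102))]
[ 0.783959    0.50614956 14.52160655] [-0.00023495  0.07250198  0.03453724] 0.8597959844019618
```

```bash
python3 -m handwheel '[[[0,-1.5,-1],[0,0,2]],[[0.2,-5,-2],[0,0,5]],[[0.4,-9,-3],[0,0,8]],[[0.5,-13,-4],[0,0,11]],[[0.6,-17,-5],[0,0,14]],[[0.7,-21,-6],[0,0,17]],[[0.8,-25,-7],[0,0,20]],[[0.9,-29,-7.5],[0,0,22]],[[1,-33,-7.5],[0,0,23.9]],[[1.1,-37,-7.5],[0,0,23.9]]]'
python3 - <<'E'
from h import *
s=sense();R=cv2.Rodrigues(s["eef_rot"])[0];print(R.T@(np.array([.33,.21,.30])-s["ee_pos"])*100,np.degrees(np.arctan2(R[1,0],R[0,0])),R[2])
E
```

```text
t: 4.7
ee_pos: [0.3769, 0.0812, 0.2962]
eef_rot: [-3.141, 0.079, 0.006]
contact_force: [1.7, 1.0, -1.7]
grip_width: 0.13
grip_force: 59.8
[ -5.32758991 -12.62986019  -0.35666717] -2.8694169469241233 [-3.81964217e-03  5.12305639e-05 -9.99992704e-01]
```

```bash
python3 -m handwheel '[[[-1.5,-3.5,0],[0,0,0]],[[-3,-7,0],[0,0,0]],[[-4.5,-10.5,0],[0,0,0]],[[-5.3,-12.6,0],[0,0,0]],[[-5.3,-12.6,0],[0,0,0]],[[-5.3,-12.6,0],[0,0,0]]]'
python3 - <<'E'
from h import *
s=sense();print(s["contact_force"])
im=read_camera("wrist"); save("w4.png",im); np.save("p4.npy",[s["ee_pos"],s["eef_rot"]])
E
```

```text
t: 5.2
ee_pos: [0.3307, 0.2084, 0.296]
eef_rot: [3.138, -0.07, -0.007]
contact_force: [-0.1, 0.4, -0.4]
grip_width: 0.128
grip_force: 59.8
[-0.09982923  0.41994801 -0.38057543]
```

View pics/w4.png

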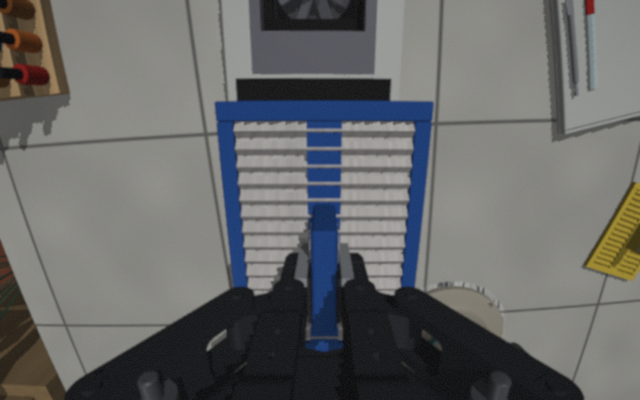

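Bezel front at (313,73), opening's front edge at row ~30, pad at rows 80-100. Move 11 cm forward to see the rear half.

```bash
python3 -m handwheel '[[[2,0,0],[0,0,0]],[[6,0,0],[0,0,0]],[[9,0,0],[0,0,0]],[[11,0,0],[0,0,0]],[[11,0,0],[0,0,0]],[[11,0,0],[0,0,0]],[[11,0,0],[0,0,0]]]'
python3 - <<'E'
from h import *
s=sense();print(s["contact_force"])
im=read_camera("wrist"); save("w5.png",im); np.save("p5.npy",[s["ee_pos"],s["eef_rot"]])
a=cv2.imread("pics/w4.png")[0:115,200:420]; b=im[0:140,200:420,::-1]
cv2.imwrite("pics/b.png",cv2.resize(np.vstack([a,b]),None,fx=2.3,fy=2.3,interpolation=cv2.INTER_CUBIC))
E
```

```text
t: 5.83
ee_pos: [0.4414, 0.2015, 0.2971]
eef_rot: [3.14, -0.079, -0.005]
contact_force: [0.1, 0.8, -1.9]
grip_width: 0.129
grip_force: 59.8
[ 0.05681189  0.8198343  -1.89924438]
```

View pics/b.png

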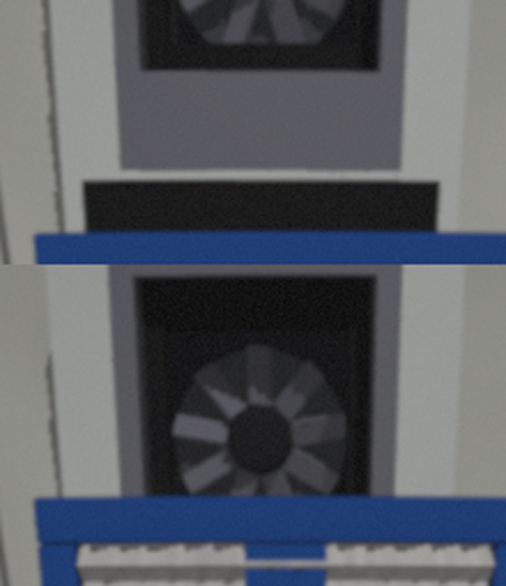

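The crops show the opening: front edge w4 row ~31, columns 261-366. Rear edge w5 row ~5, columns 259-363. I'll fit the opening rectangle (138.5 x 116) to both pictures directly, which includes its play.

```bash
cat > fit.py <<'E'
from h import *
from scipy.optimize import least_squares
c=calibration("wrist"); K=np.array(c["intrinsics"]); D=np.array(c["dist"],float); H=np.array(c["hand_eye"])
def C(p):
    T=np.eye(4);T[:3,:3]=cv2.Rodrigues(p[1])[0];T[:3,3]=p[0];M=np.linalg.inv(T@H);return K,D,M[:3,:3],M[:3,3]
G={n:cv2.GaussianBlur(cv2.cvtColor(cv2.imread(f"pics/w{n}.png"),cv2.COLOR_BGR2GRAY),(0,0),.7).astype(float) for n in(4,5)}
Cs={n:C(np.load(f"p{n}.npy")) for n in(4,5)}
def edge(g):  # strongest step, subpixel
    d=np.abs(np.diff(g)); i=d.argmax(); 
    if 0<i<len(d)-1:
        a,b,c_=d[i-1],d[i],d[i+1]; return i+.5+.5*(a-c_)/(a-2*b+c_+1e-9)
    return i+.5
obs=[]
for x in range(270,360,6): obs.append((4,"F",x,22+edge(G[4][22:42,x])))
for x in range(268,356,6): obs.append((5,"R",x,0+edge(G[5][0:14,x])))
for y in range(12,92,6): obs.append((5,"L",250+edge(G[5][y,250:275]),y)); obs.append((5,"S",350+edge(G[5][y,350:372]),y))
for y in range(4,26,4): obs.append((4,"L",252+edge(G[4][y,252:272]),y)); obs.append((4,"S",358+edge(G[4][y,358:374]),y))
W=dict(F=[(-69.25,-58),(-69.25,58)],R=[(69.25,-58),(69.25,58)],L=[(-69.25,58),(69.25,58)],S=[(-69.25,-58),(69.25,-58)])
def res(p):
    y=p[2];o=[]
    f=lambda q:[p[0]+(q[0]*np.cos(y)-q[1]*np.sin(y))/1000,p[1]+(q[0]*np.sin(y)+q[1]*np.cos(y))/1000,.073]
    for n,k,u,v in obs:
        q=proj(Cs[n],[f(W[k][0]),f(W[k][1])]);e=(q[1]-q[0])/np.linalg.norm(q[1]-q[0]);o.append((u-q[0][0])*-e[1]+(v-q[0][1])*e[0])
    return np.array(o)
r=least_squares(res,[.556,.203,-.04],loss="soft_l1")
print("opening centre",r.x[:2]*1000,"yaw",np.degrees(r.x[2]))
z=res(r.x)
for n,k in sorted({o[:2] for o in obs}): print(n,k,np.median([v for v,o in zip(z,obs) if o[:2]==(n,k)]).round(2),np.std([v for v,o in zip(z,obs) if o[:2]==(n,k)]).round(2))
np.save("open.npy",r.x)
E
python3 fit.py
```

```text
opening centre [560.0138291  209.81474894] yaw -2.7387779784898774
4 F 0.61 0.12
4 L 0.73 0.18
4 S -0.02 0.13
5 L -4.07 5.21
5 R -0.63 0.16
5 S -0.14 0.14
```

```bash
sed -i 's/250+edge(G\[5\]\[y,250:275\])/256+edge(G[5][y,256:274])/; s/252+edge(G\[4\]\[y,252:272\])/256+edge(G[4][y,256:272])/' fit.py; python3 fit.py; python3 - <<'E'
from h import *
s=sense();R=cv2.Rodrigues(s["eef_rot"])[0];print(s["ee_pos"],np.degrees(np.arctan2(R[1,0],R[0,0])),R.round(4).tolist())
E
```

```text
opening centre [559.99538138 209.4333235 ] yaw -2.765924294833107
4 F 0.63 0.12
4 L 0.41 0.18
4 S -0.35 0.13
5 L 0.36 0.2
5 R -0.63 0.16
5 S -0.48 0.15
[0.4411263  0.20175563 0.29746533] -2.8419382619257947 [[0.9988, -0.0496, -0.0021], [-0.0496, -0.9988, -0.0007], [-0.0021, 0.0008, -1.0]]
```

```bash
cat > plan.py <<'E'
import sys
from h import *
from scipy.spatial.transform import Rotation as Ro
O=np.load("open.npy"); psi=O[2]; h=20.5; X=.8; V=.5
def pose(uf,zf,th,v=0.):
    t=np.radians(th); e=np.array([np.cos(t),np.sin(t)]); n=np.array([-e[1],e[0]])
    p=np.array([uf,zf])+79*e+h*n-X*e; eu=np.array([np.cos(psi),np.sin(psi)]); ev=np.array([-eu[1],eu[0]])
    P=np.r_[O[:2]*1000+p[0]*eu+(v+V)*ev,p[1]]
    return P, Ro.from_euler("z",np.degrees(psi),degrees=True)*Ro.from_euler("x",180,degrees=True)*Ro.from_euler("y",th,degrees=True)
def meas():
    s=sense(); return np.array(s["ee_pos"])*1000,Ro.from_rotvec(s["eef_rot"])
def step(a,b):
    return (a[1].inv().apply(b[0]-a[0])/10).round(3).tolist(),np.degrees((a[1].inv()*b[1]).as_rotvec()).round(2).tolist()
def where(th_known=None):
    P,R=meas(); ex=R.apply([1,0,0]); nz=-R.apply([0,0,1]); f=P+ex*(X-79)-nz*h
    d=(f[:2]-O[:2]*1000); eu=np.array([np.cos(psi),np.sin(psi)])
    return "uf %.2f zf %.2f th %.2f v %.2f yaw-psi %.2f"%(d@eu,f[2],np.degrees(np.arcsin(ex[2])),d@[-eu[1],eu[0]]+V*0-V,np.degrees(np.arctan2(ex[1],ex[0])-psi))
E
python3 - <<'E'
from plan import *
print(where()); print(step(meas(),pose(-58,90,10)), pose(-58,90,10)[0])
E
```

```text
uf -196.60 zf 277.13 th -0.12 v -13.82 yaw-psi -0.08
([13.415, -1.423, 17.341], [0.05, 10.12, -0.07]) [575.45368631 209.18708472 123.76784643]
```

```bash
python3 -m handwheel '[[[2,-0.3,1],[0,2,0]],[[5,-0.7,4],[0,4,0]],[[8,-1,7],[0,6,0]],[[10.5,-1.2,10],[0,8,0]],[[12.4,-1.42,12.5],[0,10.1,0]],[[13.4,-1.42,15],[0,10.1,-0.1]],[[13.4,-1.42,16.5],[0,10.1,-0.1]],[[13.4,-1.42,17.3],[0,10.1,-0.1]],[[13.4,-1.42,17.3],[0,10.1,-0.1]],[[13.4,-1.42,17.3],[0,10.1,-0.1]]]'
python3 -m handwheel '[[[0,0,0],[0,0,0]],[[0,0,0],[0,0,0]],[[0,0,0],[0,0,0]]]'
python3 - <<'E'
from plan import *
print(where(),sense()["moment"]); print(step(pose(-58,90,10),pose(-58,60,10)),step(meas(),pose(-58,60,10)))
save("s1.png",read_camera("side"));save("w6.png",read_camera("wrist"))
a=cv2.imread("pics/s1.png")[70:200,240:440]; cv2.imwrite("pics/c.png",np.vstack([cv2.resize(a,(600,390),interpolation=cv2.INTER_CUBIC),cv2.resize(cv2.imread("pics/w6.png"),(600,375))])[:600])
E
```

```text
t: 6.72
ee_pos: [0.5761, 0.2105, 0.1257]
eef_rot: [3.124, -0.072, 0.276]
contact_force: [0.3, 0.0, -1.6]
grip_width: 0.128
grip_force: 59.8
t: 6.97
ee_pos: [0.5772, 0.2107, 0.1267]
eef_rot: [3.125, -0.073, 0.28]
contact_force: [0.1, -0.1, -0.9]
grip_width: 0.127
grip_force: 59.8
uf -56.17 zf 92.60 th 10.25 v 1.47 yaw-psi 0.10 [-0.00826158  0.14670086  0.03297344]
([-0.521, -0.0, 2.954], [0.0, 0.0, 0.0]) ([-0.751, 0.16, 3.209], [-0.05, -0.25, 0.1])
```

View pics/c.png

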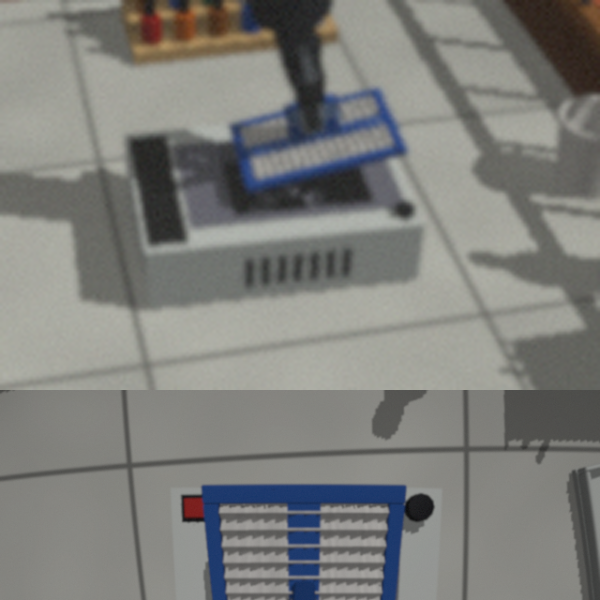

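The side view shows the filter pitched front-down above the opening. In the wrist view it lies centred on the collector (filter centre col 304, collector 306). Lower it into the opening.

```bash
python3 -m handwheel '[[[-0.3,0.08,0.8],[0,-0.1,0.1]],[[-0.75,0.16,1.6],[0,-0.2,0.1]],[[-0.75,0.16,2.2],[0,-0.2,0.1]],[[-0.75,0.16,2.7],[0,-0.2,0.1]],[[-0.75,0.16,3.0],[0,-0.2,0.1]],[[-0.75,0.16,3.2],[0,-0.2,0.1]],[[-0.75,0.16,3.2],[0,-0.2,0.1]],[[-0.75,0.16,3.2],[0,-0.2,0.1]]]'
python3 - <<'E'
from plan import *
print(where(),sense()["moment"]); print(step(pose(-58,60,10),pose(-58,55,10)))
E
```

```text
t: 7.73
ee_pos: [0.575, 0.2089, 0.0922]
eef_rot: [3.125, -0.076, 0.271]
contact_force: [-0.8, -0.2, -0.6]
grip_width: 0.133
grip_force: 59.8
uf -58.49 zf 58.55 th 9.91 v -0.27 yaw-psi -0.00 [ 0.01378788  0.11311084 -0.00851467]
([-0.087, -0.0, 0.492], [0.0, 0.0, 0.0])
```

```bash
for i in 1 2; do python3 -m handwheel '[[[-0.01,0,0.08],[0,0,0]],[[-0.03,0,0.16],[0,0,0]],[[-0.03,0,0.16],[0,0,0]],[[-0.03,0,0.16],[0,0,0]]]' | grep -E "ee_pos|contact"; python3 -c "
from plan import *
print(where())"; done
```

```text
ee_pos: [0.5748, 0.2089, 0.0908]
contact_force: [0.3, 0.5, -1.5]
uf -58.74 zf 57.11 th 9.91 v -0.28 yaw-psi -0.00
ee_pos: [0.5746, 0.2089, 0.0889]
contact_force: [-0.6, -0.1, -2.5]
uf -58.86 zf 55.28 th 9.89 v -0.35 yaw-psi -0.00
```

```bash
for i in 1 2 3; do python3 -m handwheel '[[[-0.01,0,0.05],[0,0,0]],[[-0.02,0,0.1],[0,0,0]],[[-0.02,0,0.1],[0,0,0]],[[-0.02,0,0.1],[0,0,0]]]' | grep -E "contact"; python3 -c "
from plan import *
print(where(),sense()['moment'].round(3))"; done
```

```text
contact_force: [-0.7, -0.4, -0.4]
uf -58.82 zf 54.30 th 9.90 v -0.33 yaw-psi -0.00 [-0.035  0.115  0.001]
contact_force: [0.3, 0.9, -1.7]
uf -58.88 zf 53.26 th 9.89 v -0.33 yaw-psi -0.00 [0.009 0.131 0.026]
contact_force: [-0.4, -1.0, -1.9]
uf -58.85 zf 52.26 th 9.90 v -0.32 yaw-psi -0.00 [0.076 0.164 0.013]
```

```bash
for i in 1 2 ; do python3 -m handwheel '[[[-0.01,0,0.05],[0,0,0]],[[-0.015,0,0.08],[0,0,0]],[[-0.015,0,0.08],[0,0,0]],[[-0.015,0,0.08],[0,0,0]]]' | grep -E "contact"; python3 -c "
from plan import *
print(where(),sense()['moment'].round(3))"; done
```

```text
contact_force: [0.1, -0.6, 0.3]
uf -58.70 zf 51.66 th 9.92 v -0.25 yaw-psi -0.00 [ 0.02   0.156 -0.045]
contact_force: [-1.1, -0.1, 5.0]
uf -58.43 zf 51.23 th 9.96 v -0.22 yaw-psi -0.00 [-0.119  0.397 -0.016]
```

```bash
sed -i 's/h=20.5/h=19.3/' plan.py; python3 - <<'E'
from plan import *
a=pose(-58.5,52,10)
for uf in(-58.5,-68,-76): print(uf,step(a,pose(uf,54.2,10)))
E
```

```text
-58.5 ([0.038, 0.0, -0.217], [0.0, 0.0, 0.0])
-68 ([-0.897, 0.0, -0.382], [0.0, 0.0, 0.0])
-76 ([-1.685, -0.0, -0.521], [0.0, 0.0, 0.0])
```

```bash
python3 -m handwheel '[[[0.04,0,-0.1],[0,0,0]],[[0.04,0,-0.22],[0,0,0]],[[0.04,0,-0.22],[0,0,0]],[[-0.3,0,-0.28],[0,0,0]],[[-0.6,0,-0.33],[0,0,0]],[[-0.9,0,-0.38],[0,0,0]],[[-0.9,0,-0.38],[0,0,0]],[[-0.9,0,-0.38],[0,0,0]]]' | grep contact;  python3 -c "
from plan import *
print(where(),sense()['moment'].round(3))"; python3 -m handwheel '[[[-0.2,0,-0.035],[0,0,0]],[[-0.4,0,-0.07],[0,0,0]],[[-0.6,0,-0.105],[0,0,0]],[[-0.6,0,-0.105],[0,0,0]],[[-0.6,0,-0.105],[0,0,0]]]' | grep contact;  python3 -c "
from plan import *
print(where(),sense()['moment'].round(3))"
```

```text
contact_force: [1.1, 0.6, -1.4]
uf -69.01 zf 53.96 th 9.89 v -0.32 yaw-psi 0.01 [-0.012  0.14  -0.003]
contact_force: [-0.6, -0.4, -1.2]
uf -74.79 zf 54.09 th 9.91 v -0.31 yaw-psi 0.00 [ 0.031  0.07  -0.013]
```

```bash
for i in 1 2 3 4; do python3 -m handwheel '[[[-0.1,0,-0.017],[0,0,0]],[[-0.25,0,-0.043],[0,0,0]],[[-0.25,0,-0.043],[0,0,0]],[[-0.25,0,-0.043],[0,0,0]]]' | grep contact;  python3 -c "
from plan import *
print(where(),sense()['moment'].round(3))"; done
```

```text
contact_force: [-0.8, 0.5, -1.6]
uf -77.30 zf 54.04 th 9.90 v -0.32 yaw-psi -0.00 [-0.021  0.128 -0.04 ]
contact_force: [3.2, -0.6, -2.8]
uf -78.55 zf 54.28 th 10.04 v -0.22 yaw-psi 0.01 [-0.111 -0.467 -0.013]
contact_force: [3.8, -0.5, -1.5]
uf -81.59 zf 54.27 th 9.99 v -0.20 yaw-psi 0.00 [-0.12  -0.694  0.018]
contact_force: [4.5, -1.6, -0.4]
uf -84.25 zf 54.26 th 9.98 v -0.20 yaw-psi 0.00 [-0.168 -0.902  0.046]
```

```bash
for c in '[[[-0.1,0,-0.017],[0,0,0]]]' ; do :; done; for i in 1 2; do python3 -m handwheel '[[[-0.1,0,-0.017],[0,0,0]],[[-0.2,0,-0.035],[0,0,0]],[[-0.2,0,-0.035],[0,0,0]],[[-0.2,0,-0.035],[0,0,0]]]' | grep contact;  python3 -c "
from plan import *
print(where(),sense()['moment'].round(3))"; done; python3 -m handwheel '[[[-0.1,0,-0.017],[0,0,0]],[[-0.1,0,-0.017],[0,0,0]],[[-0.1,0,-0.017],[0,0,0]]]' | grep contact;  python3 -c "
from plan import *
print(where(),sense()['moment'].round(3))"
```

```text
contact_force: [5.9, -0.4, -0.7]
uf -85.84 zf 54.33 th 10.02 v -0.18 yaw-psi 0.01 [-0.202 -0.993 -0.072]
contact_force: [6.0, -0.7, -2.3]
uf -87.46 zf 54.37 th 10.07 v -0.16 yaw-psi 0.02 [-0.222 -1.116  0.072]
contact_force: [6.6, -1.9, -3.0]
uf -88.23 zf 54.41 th 10.09 v -0.16 yaw-psi 0.01 [-0.24  -1.166 -0.035]
```

```bash
for i in 1 2 3; do python3 -m handwheel '[[[-0.1,0,-0.017],[0,0,0]],[[-0.1,0,-0.017],[0,0,0]],[[-0.1,0,-0.017],[0,0,0]]]' | grep contact;  python3 -c "
from plan import *
s=sense();print(where(),s['moment'].round(3))"; done
```

```text
contact_force: [6.7, -1.8, -2.6]
uf -89.03 zf 54.45 th 10.12 v -0.15 yaw-psi 0.02 [-0.258 -1.309  0.003]
contact_force: [7.6, -1.0, -2.7]
uf -89.84 zf 54.45 th 10.14 v -0.16 yaw-psi 0.02 [-0.272 -1.331 -0.002]
contact_force: [7.9, -1.3, -1.4]
uf -90.62 zf 54.48 th 10.16 v -0.17 yaw-psi 0.03 [-0.267 -1.415 -0.011]
```

```bash
for i in 1 2; do python3 -m handwheel '[[[-0.07,0,-0.012],[0,0,0]],[[-0.07,0,-0.012],[0,0,0]],[[-0.07,0,-0.012],[0,0,0]]]' | grep contact;  python3 -c "
from plan import *
s=sense();print(where(),s['moment'].round(3))"; done
```

```text
contact_force: [8.2, -1.5, -3.8]
uf -91.02 zf 54.53 th 10.20 v -0.16 yaw-psi 0.03 [-0.401 -1.494 -0.048]
contact_force: [8.9, -1.6, -2.4]
uf -91.11 zf 54.61 th 10.26 v -0.14 yaw-psi 0.04 [-0.386 -1.662 -0.018]
```

Shoulders felt at uf ≈ -91.1 (the force jumps and the motion stops). Back off 0.7 mm, then swing the rear down about the front edge.

```bash
python3 - <<'E'
from plan import *
a=pose(-91.1,54.6,10.26)
for uf,zf,t in((-90.3,54.6,10.26),(-90.4,54.4,9),(-90.5,54.2,8)): print(t,step(a,pose(uf,zf,t)))
a=pose(-90.5,54.2,8)
for uf,zf,t in((-90.6,54.1,7),(-90.75,54,6),(-90.9,53.9,5),(-91,53.8,4)): print(t,step(a,pose(uf,zf,t)))
E
```

```text
10.26 ([0.079, -0.0, 0.014], [0.0, 0.0, 0.0])
9 ([0.106, -0.0, 0.205], [-0.0, -1.26, 0.0])
8 ([0.122, -0.0, 0.36], [-0.0, -2.26, 0.0])
7 ([0.021, -0.0, 0.145], [0.0, -1.0, -0.0])
6 ([0.035, -0.0, 0.29], [0.0, -2.0, -0.0])
5 ([0.047, -0.0, 0.436], [0.0, -3.0, -0.0])
4 ([0.061, -0.0, 0.583], [0.0, -4.0, -0.0])
```

```bash
python3 -m handwheel '[[[0.08,0,0.014],[0,0,0]],[[0.08,0,0.014],[0,0,0]],[[0.106,0,0.205],[0,-1.26,0]],[[0.122,0,0.36],[0,-2.26,0]],[[0.122,0,0.36],[0,-2.26,0]],[[0.122,0,0.36],[0,-2.26,0]]]' | grep contact;  python3 -c "
from plan import *
s=sense();print(where(),s['moment'].round(3))"
```

```text
contact_force: [7.7, -1.9, -0.0]
uf -90.62 zf 54.25 th 7.96 v -0.14 yaw-psi 0.01 [-0.325 -1.311  0.008]
```

```bash
python3 -m handwheel '[[[0.01,0,0.07],[0,-0.5,0]],[[0.02,0,0.145],[0,-1,0]],[[0.02,0,0.145],[0,-1,0]],[[0.02,0,0.145],[0,-1,0]]]' | grep contact;  python3 -c "
from plan import *
s=sense();print(where(),s['moment'].round(3))"
for i in 1 2; do python3 -m handwheel '[[[0.01,0,0.07],[0,-0.5,0]],[[0.014,0,0.11],[0,-0.75,0]],[[0.014,0,0.11],[0,-0.75,0]],[[0.014,0,0.11],[0,-0.75,0]]]' | grep contact;  python3 -c "
from plan import *
s=sense();print(where(),s['moment'].round(3))"; done
```

```text
contact_force: [8.4, -1.8, -1.0]
uf -90.81 zf 54.22 th 6.97 v -0.12 yaw-psi 0.02 [-0.286 -1.291 -0.04 ]
contact_force: [7.0, -1.7, -0.1]
uf -90.90 zf 54.19 th 6.23 v -0.13 yaw-psi 0.02 [-0.373 -1.31   0.012]
contact_force: [7.1, -1.7, 0.5]
uf -90.94 zf 54.15 th 5.49 v -0.12 yaw-psi 0.02 [-0.374 -1.291  0.027]
```

```bash
for i in 1 2 3; do python3 -m handwheel '[[[0.01,0,0.07],[0,-0.5,0]],[[0.016,0,0.148],[0,-1,0]],[[0.016,0,0.148],[0,-1,0]],[[0.016,0,0.148],[0,-1,0]]]' | grep contact;  python3 -c "
from plan import *
s=sense();print(where(),s['moment'].round(3))"; done
```

```text
contact_force: [7.8, -1.8, 0.6]
uf -90.98 zf 54.08 th 4.50 v -0.15 yaw-psi 0.02 [-0.318 -1.201  0.011]
contact_force: [7.3, -2.1, 0.7]
uf -91.08 zf 53.99 th 3.51 v -0.12 yaw-psi 0.02 [-0.358 -1.21   0.098]
contact_force: [6.7, -1.2, 2.8]
uf -91.20 zf 53.92 th 2.51 v -0.15 yaw-psi 0.01 [-0.312 -1.182  0.041]
```

```bash
for i in 1 2; do python3 -m handwheel '[[[0.01,0,0.07],[0,-0.5,0]],[[0.016,0,0.148],[0,-1,0]],[[0.016,0,0.148],[0,-1,0]],[[0.016,0,0.148],[0,-1,0]]]' | grep contact;  python3 -c "
from plan import *
s=sense();print(where(),s['moment'].round(3))"; done
```

```text
contact_force: [8.1, -1.5, 2.7]
uf -91.31 zf 53.85 th 1.52 v -0.12 yaw-psi 0.01 [-0.325 -1.081  0.057]
contact_force: [7.3, -2.4, 2.2]
uf -91.49 zf 53.69 th 0.52 v -0.12 yaw-psi 0.01 [-3.430e-01 -1.107e+00 -1.000e-03]
```

Rear end is past the lip. Guide it back towards the rear wall rather than letting it snap.

```bash
python3 -m handwheel '[[[0.2,0,0],[0,-0.2,0]],[[0.4,0,0],[0,-0.4,0]],[[0.6,0,0],[0,-0.4,0]],[[0.8,0,0],[0,-0.4,0]],[[0.9,0,0],[0,-0.4,0]],[[0.9,0,0],[0,-0.4,0]],[[0.9,0,0],[0,-0.4,0]]]' | grep contact;  python3 -c "
from plan import *
s=sense();print(where(),s['moment'].round(3))"
for i in 1 2; do python3 -m handwheel '[[[0.05,0,0],[0,0,0]],[[0.07,0,0],[0,0,0]],[[0.07,0,0],[0,0,0]],[[0.07,0,0],[0,0,0]]]' | grep contact;  python3 -c "
from plan import *
s=sense();print(where(),s['moment'].round(3))"; done
```

```text
contact_force: [5.0, -1.0, 1.3]
uf -84.91 zf 53.77 th -0.13 v -0.12 yaw-psi -0.00 [-0.159 -0.746  0.056]
contact_force: [4.2, -0.7, 4.7]
uf -84.79 zf 53.79 th -0.18 v -0.12 yaw-psi 0.00 [-0.224 -0.671  0.01 ]
contact_force: [1.7, -0.7, 5.8]
uf -84.89 zf 53.86 th -0.27 v -0.12 yaw-psi -0.00 [-0.15  -0.572  0.012]
```

Stopped 4.6 mm short of the expected wall with upward force: the rear end is dragging on the rubber ledge. Lift 2.5 mm, level, and continue.

```bash
python3 -m handwheel '[[[-0.1,0,-0.1],[0,0.2,0]],[[-0.1,0,-0.25],[0,0.3,0]],[[-0.1,0,-0.25],[0,0.3,0]],[[-0.1,0,-0.25],[0,0.3,0]]]' | grep contact;  python3 -c "
from plan import *
s=sense();print(where(),s['moment'].round(3))"
for i in 1 2; do python3 -m handwheel '[[[0.05,0,0],[0,0,0]],[[0.1,0,0],[0,0,0]],[[0.1,0,0],[0,0,0]],[[0.1,0,0],[0,0,0]]]' | grep contact;  python3 -c "
from plan import *
s=sense();print(where(),s['moment'].round(3))"; done
```

```text
contact_force: [4.6, -0.2, -3.5]
uf -85.63 zf 54.62 th 0.03 v -0.21 yaw-psi -0.00 [-0.022 -1.041  0.009]
contact_force: [4.6, 0.2, -3.9]
uf -84.70 zf 54.88 th 0.00 v -0.22 yaw-psi -0.00 [ 0.048 -1.147  0.019]
contact_force: [4.5, -0.8, -4.0]
uf -83.66 zf 55.34 th 0.02 v -0.33 yaw-psi -0.00 [ 0.101 -1.055  0.003]
```

```bash
for i in 1 2 3; do python3 -m handwheel '[[[0.05,0,0.02],[0,0,0]],[[0.1,0,0.02],[0,0,0]],[[0.1,0,0.02],[0,0,0]],[[0.1,0,0.02],[0,0,0]]]' | grep contact;  python3 -c "
from plan import *
s=sense();print(where(),s['moment'].round(3))"; done
```

```text
contact_force: [4.6, 0.2, -3.3]
uf -82.57 zf 55.23 th 0.03 v -0.33 yaw-psi -0.00 [ 0.095 -0.871  0.022]
contact_force: [4.4, 1.0, -2.2]
uf -81.54 zf 55.09 th 0.03 v -0.31 yaw-psi -0.00 [ 0.067 -0.723 -0.025]
contact_force: [3.2, 0.8, -1.2]
uf -80.51 zf 54.92 th 0.04 v -0.32 yaw-psi -0.00 [ 0.044 -0.524 -0.051]
```

```bash
for i in 1 2; do python3 -m handwheel '[[[0.07,0,0.02],[0,0,0]],[[0.07,0,0.02],[0,0,0]],[[0.07,0,0.02],[0,0,0]]]' | grep contact;  python3 -c "
from plan import *
s=sense();print(where(),s['moment'].round(3))"; done
```

```text
contact_force: [2.6, 0.5, 0.3]
uf -80.08 zf 54.74 th 0.01 v -0.32 yaw-psi -0.01 [ 0.004 -0.262  0.   ]
contact_force: [-1.4, 0.2, 4.0]
uf -80.04 zf 54.58 th -0.06 v -0.36 yaw-psi -0.01 [0.12  0.154 0.013]
```

Rear wall felt at uf -80.05 (expected -80.3). Ease off, lower onto the ledge.

```bash
python3 -m handwheel '[[[-0.06,0,0],[0,0,0]],[[-0.06,0,0.05],[0,0,0]],[[-0.06,0,0.1],[0,0,0]],[[-0.06,0,0.1],[0,0,0]]]' | grep contact;  python3 -c "
from plan import *
s=sense();print(where(),s['moment'].round(3))"; python3 -m handwheel '[[[0,0,0.04],[0,0,0]],[[0,0,0.08],[0,0,0]],[[0,0,0.08],[0,0,0]],[[0,0,0.08],[0,0,0]]]' | grep contact;  python3 -c "
from plan import *
s=sense();print(where(),s['moment'].round(3))"
```

```text
contact_force: [-1.3, 0.5, 2.5]
uf -80.11 zf 53.34 th -0.00 v -0.36 yaw-psi 0.00 [0.021 0.049 0.047]
contact_force: [-2.4, 0.1, 6.6]
uf -80.08 zf 53.26 th 0.01 v -0.34 yaw-psi 0.00 [-0.064  0.281  0.015]
```

```bash
python3 -m handwheel '[[[-0.05,0,-0.06],[0,0,0]],[[-0.08,0,-0.1],[0,0,0]],[[-0.08,0,-0.1],[0,0,0]]]' | grep contact; python3 -m handwheel '[[[0,0,0],[0,0,0]],[[0,0,0],[0,0,0]],[[0,0,0],[0,0,0]],[[0,0,0],[0,0,0]],[[0,0,0],[0,0,0]]]' 0.4; python3 -m handwheel '[[[0,0,-0.5],[0,0,0]],[[0,0,-2],[0,0,0]],[[0,0,-4],[0,0,0]],[[0,0,-5.5],[0,0,0]],[[0,0,-5.5],[0,0,0]],[[0,0,-5.5],[0,0,0]]]';  python3 - <<'E'
from plan import *
print(where(),meas()[0])
save("w7.png",read_camera("wrist"));save("s2.png",read_camera("side"))
a=cv2.imread("pics/s2.png")[70:200,240:440]; cv2.imwrite("pics/d.png",np.vstack([cv2.resize(a,(500,325),interpolation=cv2.INTER_CUBIC)[80:310],cv2.resize(cv2.imread("pics/w7.png"),(500,312))]))
E
```

```text
contact_force: [1.2, -0.0, -0.1]
t: 22.9
ee_pos: [0.5575, 0.2097, 0.0728]
eef_rot: [3.141, -0.076, 0.0]
contact_force: [-0.4, 0.1, 0.2]
grip_width: 0.401
grip_force: 0.0
t: 23.4
ee_pos: [0.5582, 0.2099, 0.1289]
eef_rot: [-3.14, 0.076, -0.005]
contact_force: [0.3, -0.1, -1.3]
grip_width: 0.401
grip_force: 0.0
uf -79.93 zf 109.35 th 0.17 v -0.13 yaw-psi -0.00 [558.2301913  209.87497707 128.87525774]
```

View pics/d.png

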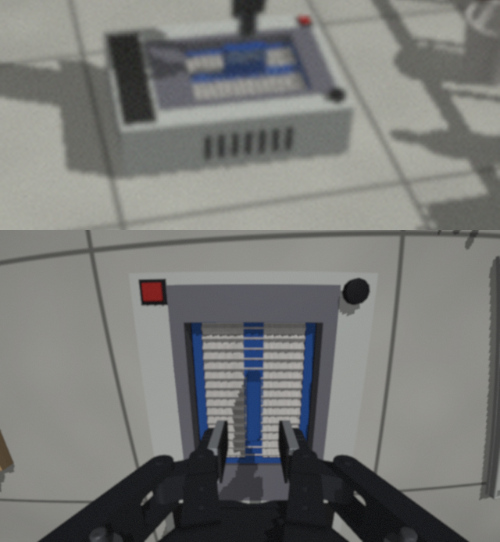

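The filter lies flat inside the opening with both ends under the lips, its fin upright at the centre (wrist (253,400)). Now close the fingers and press on the fin's top.

```bash
python3 -m handwheel '[[[0,0,0],[0,-0.15,0]],[[0,0,0],[0,-0.15,0]],[[0,0,0],[0,-0.15,0]],[[0,0,0],[0,-0.15,0]],[[0.05,0,0.4],[0,-0.15,0]],[[0.05,0,1.2],[0,-0.15,0]],[[0.05,0,1.9],[0,-0.15,0]],[[0.05,0,2.3],[0,-0.15,0]],[[0.05,0,2.3],[0,-0.15,0]],[[0.05,0,2.3],[0,-0.15,0]]]' 0; for i in 1 2 3; do python3 -m handwheel '[[[0,0,0.05],[0,0,0]],[[0,0,0.1],[0,0,0]],[[0,0,0.1],[0,0,0]],[[0,0,0.1],[0,0,0]]]'|grep -E "ee_p|cont" ;  done
```

```text
t: 24.33
ee_pos: [0.5578, 0.2096, 0.1043]
eef_rot: [3.14, -0.076, -0.005]
contact_force: [0.6, -0.6, -0.7]
grip_width: -0.0
grip_force: 0.0
ee_pos: [0.5583, 0.2097, 0.1042]
contact_force: [-0.8, 0.4, 0.4]
ee_pos: [0.5582, 0.2097, 0.1029]
contact_force: [0.9, 0.1, 0.6]
ee_pos: [0.5582, 0.2097, 0.1019]
contact_force: [0.4, -0.2, -0.1]
```

```bash
for i in 1 2 3; do python3 -m handwheel '[[[0,0,0.05],[0,0,0]],[[0,0,0.05],[0,0,0]],[[0,0,0.05],[0,0,0]]]'|grep -E "ee_p|cont" ;  done
```

```text
ee_pos: [0.5581, 0.2097, 0.1014]
contact_force: [0.2, -0.7, 0.9]
ee_pos: [0.5583, 0.2097, 0.1011]
contact_force: [-0.2, -1.1, 1.0]
ee_pos: [0.5583, 0.2097, 0.1011]
contact_force: [-1.4, -0.6, 5.8]
```

```bash
python3 -m handwheel '[[[0,0,0.05],[0,0,0]],[[0,0,0.05],[0,0,0]],[[0,0,0.05],[0,0,0]]]'|grep -E "ee_p|cont"; python3 -m handwheel '[[[0,0,0.04],[0,0,0]],[[0,0,0.04],[0,0,0]],[[0,0,0.04],[0,0,0]]]'|grep -E "ee_p|cont"; python3 -c "
from station import *
s=sense(); print(s['moment'])"
```

```text
ee_pos: [0.5583, 0.2097, 0.101]
contact_force: [-2.0, 0.3, 7.8]
ee_pos: [0.5583, 0.2098, 0.101]
contact_force: [-1.9, -0.3, 11.0]
[-0.15859888  0.41824001  0.04466912]
```

```bash
python3 -m handwheel '[[[-0.04,0,0.03],[0,0,0]],[[-0.04,0,0.03],[0,0,0]],[[-0.04,0,0.03],[0,0,0]],[[-0.04,0,0.03],[0,0,0]]]'|grep -E "ee_p|cont"; for i in 1 2 3; do python3 -m handwheel '[[[0,0,0],[0,0,0]],[[0,0,0],[0,0,0]],[[0,0,0],[0,0,0]],[[0,0,0],[0,0,0]]]'|grep -E "cont";done
```

```text
ee_pos: [0.5583, 0.2097, 0.101]
contact_force: [-2.1, -0.6, 10.1]
contact_force: [-2.2, -0.6, 9.9]
contact_force: [-2.6, -1.0, 10.0]
contact_force: [-2.5, -0.6, 10.7]
```

```bash
python3 -m handwheel '[[[-0.04,0,0.03],[0,0,0]],[[-0.04,0,0.04],[0,0,0]],[[-0.04,0,0.04],[0,0,0]],[[-0.04,0,0.04],[0,0,0]]]'|grep -E "ee_p|cont"; for i in 1 2 3; do python3 -m handwheel '[[[0,0,0],[0,0,0]],[[0,0,0],[0,0,0]],[[0,0,0],[0,0,0]],[[0,0,0],[0,0,0]]]'|grep -E "cont";done
```

```text
ee_pos: [0.5583, 0.2098, 0.101]
contact_force: [-2.4, -1.1, 13.3]
contact_force: [-2.8, -0.5, 11.7]
contact_force: [-2.4, -1.2, 12.1]
contact_force: [-2.4, -1.2, 12.7]
```

About 12.4 N held for over a second. Retract and check.

```bash
python3 -m handwheel '[[[0,0,-0.1],[0,0,0]],[[0,0,-0.3],[0,0,0]],[[0,0,-1],[0,0,0]],[[0,0,-3],[0,0,0]],[[0,0,-7],[0,0,0]],[[-2,0,-11],[0,0,0]],[[-5,0,-14],[0,0,0]],[[-8,0,-16],[0,0,0]],[[-9,0,-16],[0,0,0]],[[-9,0,-16],[0,0,0]]]'; python3 - <<'E'
from plan import *
im=read_camera("wrist");save("w8.png",im);save("s3.png",read_camera("side"));t=read_camera("top");save("t3.png",t)
a=cv2.imread("pics/s3.png")[90:190,260:410]; b=cv2.imread("pics/w8.png")[0:330,150:500]
cv2.imwrite("pics/e.png",np.hstack([cv2.resize(b,None,fx=1.4,fy=1.4),cv2.resize(cv2.resize(a,None,fx=2,fy=2,interpolation=cv2.INTER_CUBIC),(300,462))]))
C=cam("wrist"); m=bluemask(im); ys,xs=np.where(m); P=unproj(C,np.c_[xs,ys],.061); print(len(xs))
O=np.load("open.npy");c,s=np.cos(O[2]),np.sin(O[2]);d=(P[:,:2]-O[:2])*1000;u=d@[c,s];v=d@[-s,c];k=(abs(u)<90)&(abs(v)<70);print(np.percentile(u[k],[1,99]),np.percentile(v[k],[1,99]))
E
```

```text
t: 30.08
ee_pos: [0.4658, 0.2144, 0.2608]
eef_rot: [-3.14, 0.074, -0.0]
contact_force: [-0.2, -0.0, -0.4]
grip_width: 0.001
grip_force: 0.0
4360
[-66.37599984  71.14548361] [-55.79269777  53.68560852]
```

View pics/e.png

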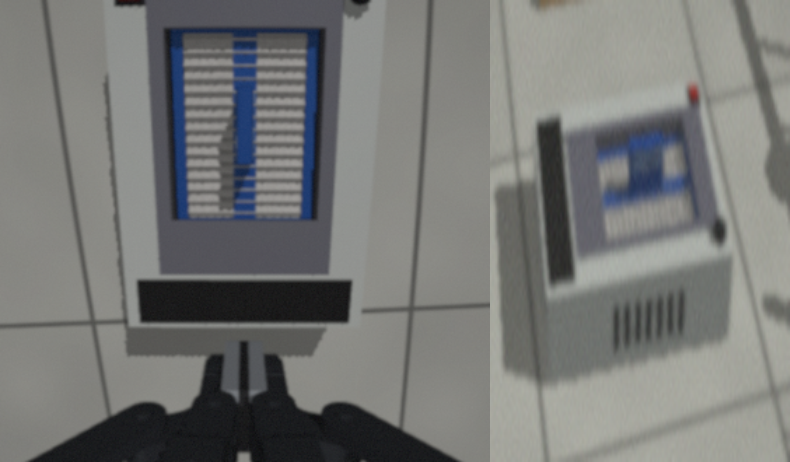

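The final picture shows the filter flat in the opening (columns 170-322, rows 30-218), with both ends under the lips and the gripper clear. I'm handing it in.

```bash
python3 -c "
from station import *
print(sign_off())"
```

```text
the job is handed in; nothing more can be done
None
```

The blue filter is home under both lips, pressed down at about 12 N for over a second and released, and the job was handed in at about 30 s with the arm clear; no verdict came back.

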